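# Open the tab-locked feed valve of the egg trough

## Robot

A 7-joint arm with a two-finger parallel gripper is mounted at the origin on the work surface. World frame = base frame: x ahead of the robot, y to its left, z up, the work surface at z = 0. Lengths are in m, angles in rad, forces in N, time in s.
With the tool pointing down it reaches from about 0.4 to 0.875 m from the base axis. Payload 19.3 kg.
Tool frame: the origin (TCP) lies at the very end of the fingers, on their centre line; the grasp point (between the pads) lies 19 mm behind it (grasp_offset is the distance from the TCP to the grasp point, in m); z points along the fingers, y is the line along which they close (so a half turn about z gives the same grasp; the last joint's range is limited). The gripper opens to 85 mm and grips with 20 to 120 N. Pads are 22 mm wide; open, the fingers measure 114 mm over their backs; the gripper's body (76 mm by 85 mm) begins 54 mm behind the grasp point. The pads swing forward as they close: fully open they stand 13 mm farther back than shut.
Start: joints at [1.046, 0.521, -0.036, 1.599, 0.021, 1.021, -0.113], TCP at [0.275, -0.561, 0.231] pointing down, gripper open.
Joint ranges: [-2.91, 2.91], [-0.3, 2.13], [-1.5, 1.42], [0.17, 2.43], [-1.26, 4.41], [0.16, 1.93], [-2.52, 2.52]. Speed limits (rad/s): [1.89, 1.89, 2.39, 2.39, 3.01, 3.01, 3.01].

## Interface

Orientations are given as a unit quaternion [w, x, y, z].
In Python, from rig import * gives the robot as it stands. The module is installed in compiled form; this text tells all that it offers.
- The arm moves only by the tool play_rows, never from a script. Its arguments are lists of equal length, an entry for each row: "linear": the shift along the tool's x, y, z each as a share of 100 mm, from -1 to 1, a list of three; "delta_rot": the turn, a rotation vector about the tool's x, y, z each as a share of 90 degrees, from -1 to 1, a list of three. In form: {"linear": [[tx, ty, tz], ...], "delta_rot": [[rx, ry, rz], ...]}. A call has 1 to 10 rows; each row is the pose to reach, as a shift and turn from the pose commanded when the call began, along the tool's axes at that moment; what a row does not reach only later rows make up. A row lasts 1/12 s, in which the tool goes at most 41.7 mm and 7.16 degrees, less where a joint would pass 70% of its speed; a pose out of reach is approached as far as the arm can. A call with a number of a shift or a turn outside -1 to 1 is refused whole. A call with a gripper value outside its range is refused whole. "grip" is the opening, from -1 (shut) to 1 (fully open), so that 0 is half open, set as the call begins (left out, the last holds). The fingers move at their own pace and stop on an object; the grip force is fixed at half the most. Time passes only in rows, so rows that repeat a pose let the fingers close. It gives the time, the measured TCP pose, the force, the opening and the grip force at its end, in the units of the state.
- observe(): the state, without advancing time (a new reading comes with each control period).
- get_image(name): name is "side" or "top"; returns the picture (400x640x3 uint8, blue, green, red); there is no depth.
- calibration(name): a dict with "intrinsics" (3x3 intrinsics, pixels), "rvec" (rotation vector, rad) and "tvec" (3), from world to camera coordinates, as OpenCV has them. Camera axes: x right, y down, z forward; pixel columns grow to the right and rows downward; lengths in m; the calibration is good to about 2 mm. A picture is of the moment at which its call begins. calibration takes no time and is no camera call.
- job_done(): hands the job in; it is judged then, once.
The state is a dict: "time": time; "qpos": joint angles; "qd": joint speeds; "joint_efforts": joint torques, N m; "position": TCP position; "orientation": TCP orientation; "contact_force": force on the tool from outside, world axes, zero at the start; "wrist_torque": the same for the moment, N m; "finger_gap": finger opening in m; "grip_force": force on a finger pad.
Only numpy, scipy, OpenCV 4.12 (cv2) and the standard library are available. Lean on these libraries where they do the work, as an engineer would, in place of code of your own. Each camera call takes 0.05 s, during which the arm holds its last target. There are 200 camera calls.

## Task

Start the flow to the fish-egg trays: on the valve that has both side tabs and a long spout over the trough, squeeze the two tabs together and, keeping them squeezed, turn its collar counter-clockwise (seen from above) about 60 degrees to the open notch, then let go so that the tabs spring out and lock it open. Leave the collar of the spoutless valve and the round knob as they are.

Things in the scene. Friction and masses are not known exactly. Their poses are not given: they have to be found in the camera images.
- feed_grip (a point): Midway between the two tabs of the valve to open, on its upright turning axis, 135 mm above the bench; its frame turns with the collar: z up, tabs at +y and -y. White upright tabs 22 wide, 33 tall (117 to 150 mm above bench), flat outer faces 62 mm apart. Grey column below: 38 mm diameter, fixed, 205 mm spout at right angles to the tabs' line when closed, its top 90 mm above bench.
- feed_collar (a joint): Turn of that collar (38 mm cap, top 163 mm above bench), rad: 0 closed, + counter-clockwise from above, stop at 1.15. Locked unless each tab is pressed in 5 mm or more; each goes in 9 mm at most (then 44 mm apart) against a 2 to 6 N spring; then it turns easily (0.05 N m). Open notch at 1.05; let go at 0.9 or more, the tabs spring out and hold it; let go sooner, they stay in.
- spare_collar (a joint): Turn in rad (0 closed) of the collar on the spare valve: same column, white collar and tabs, but only a 40 mm blind stub in place of the spout. Leave alone. All valves stand 150 mm or more apart.
- round_knob (a joint): Turn in rad (0 closed) of the round white knob, 61 mm diameter, 26 mm tall, without tabs, top 145 mm above bench, on the third valve, which has a long spout too. Leave alone.
Not all that is in view belongs to the job. Leave any orange look-alike of the part that bears feed_grip alone. What is shaped like the part that bears spare_collar but purple or red is not meant.

How it is judged:
At the end, for the whole second after the job is handed in: The collar of the valve with tabs and spout rests turned counter-clockwise by more than 0.85 rad (49 degrees; the open notch is at 60), and the spare collar (under 0.2 rad) and the round knob (under 0.3 rad) are still closed (value of joint feed_collar above 0.85 rad and velocity of joint feed_collar below 0.05 rad/s and value of joint spare_collar below 0.2 rad and value of joint round_knob below 0.3 rad); the robot touches nothing.
It fails at once if the spare valve's collar was turned (value of joint spare_collar above 0.2 rad).
It fails at once if the round knob was turned (value of joint round_knob above 0.3 rad).
It also fails if it takes over 29 s, if anything falls off the work surface, if the arm or the gripper's body presses on something with over 40 N, if the wrist force passes 120 N, or if a joint passes its speed limit or range.

## Working session

There is one attempt and no reset: what is moved stays moved. The work goes in short steps, Python scripts to look and compute and a tool call to move; the robot and the scene stay as the last step left them, time stands still between calls to the robot, and variables do not carry over. Pictures are saved under pics/ and viewed, at most 10 in all, crops included, and the job is handed in when it is done.

Besides the shell and the picture viewer there is one more tool, called after "Request:" by a JSON object that holds its "name" and its "arguments". play_rows: Moves the arm, as the interface text tells. Shift numbers are shares of 100 mm and turn numbers shares of 90 degrees, none past 1 either way. Its arguments: {"type":"object","properties":{"linear":{"type":"array","items":{"type":"array","items":{"type":"number","minimum":-1,"maximum":1}}},"delta_rot":{"type":"array","items":{"type":"array","items":{"type":"number","minimum":-1,"maximum":1}}},"grip":{"type":"number"}},"required":["linear","delta_rot"]}

```bash
mkdir -p pics
python3 - <<'E'
from rig import *
import cv2
for n in("top","side"):
    cv2.imwrite(f"pics/{n}0.png",get_image(n)); c=calibration(n); print(n,c)
s=observe();print(s)
E
```

```text
top {'intrinsics': array([[374.36575277,   0.        , 313.76533858],
       [  0.        , 374.36575277, 201.28552747],
       [  0.        ,   0.        ,   1.        ]]), 'rvec': array([ 2.19090975, -2.12901408,  0.10646872]), 'tvec': array([-0.05457265,  0.33259341,  0.97220953])}
side {'intrinsics': array([[483.44338736,   0.        , 316.66714407],
       [  0.        , 483.44338736, 195.59193757],
       [  0.        ,   0.        ,   1.        ]]), 'rvec': array([ 0.86857885, -2.47264549,  1.19122075]), 'tvec': array([0.22893679, 0.24594542, 1.09815689])}
{'time': 0.1, 'qpos': array([ 1.0457682 ,  0.52193333, -0.03631169,  1.59992381,  0.02121681,
        1.02109245, -0.11279658]), 'qd': array([ 0.00104901, -0.00232212, -0.00021194, -0.00058107, -0.00074662,
       -0.00131657,  0.00061925]), 'joint_efforts': array([ 5.85119313e-03, -9.28491068e+01,  1.98504813e+00, -3.70537090e+01,
        1.81898352e-02,  5.31131212e-03, -9.36956667e-05]), 'position': array([ 0.27440098, -0.5612253 ,  0.23080634]), 'orientation': array([-4.61275806e-04,  9.74254014e-01,  2.25452613e-01, -1.52414862e-04]), 'contact_force': array([-0.78359536,  0.41379498,  0.17998689]), 'wrist_torque': array([ 0.00566942, -0.01355978,  0.02715843]), 'grip_force': 0.0, 'finger_gap': 0.08543483861065237}
```

View pics/top0.png

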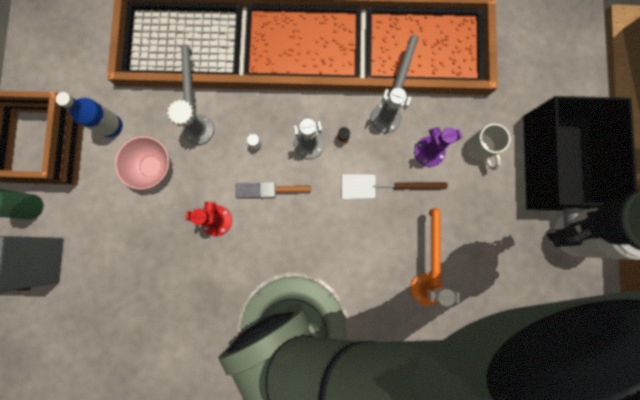

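View pics/side0.png

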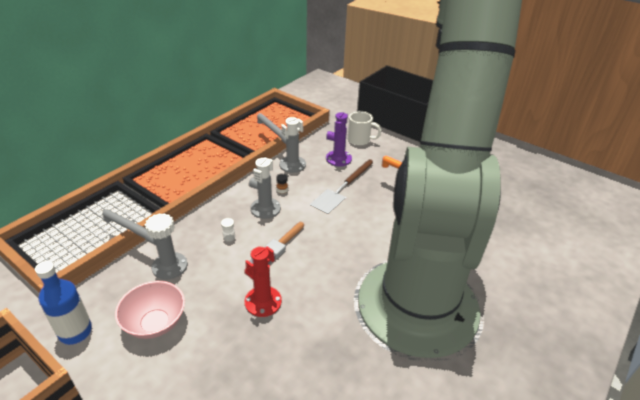

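Top view candidates:
- (397,97): tabbed valve with a long spout
- (308,127): short-stub spare
- (180,112): round knob with a long spout
- (430,290): orange look-alike
- (433,147) and (210,218): purple and red

I choose (397,97), which is (292,125) in the side view. A close crop will check it.

```bash
cat > h.py <<'E'
import cv2,numpy as np
from rig import *
def ray(n,uv):
    c=calibration(n);R=cv2.Rodrigues(c["rvec"])[0]
    d=R.T@np.append(cv2.undistortPoints(np.array([[uv]],float),c["intrinsics"],None)[0,0],1)
    return -R.T@c["tvec"].ravel(),d
def onz(n,uv,z):
    o,d=ray(n,uv);return o+d*(z-o[2])/d[2]
def tri(a,b):
    (o1,d1),(o2,d2)=ray("top",a),ray("side",b)
    s=np.linalg.lstsq(np.c_[d1,-d2],o2-o1,rcond=None)[0]
    p,q=o1+d1*s[0],o2+d2*s[1];return (p+q)/2,np.linalg.norm(p-q)
E
python3 - <<'E'
from h import *
t=cv2.imread("pics/top0.png");s=cv2.imread("pics/side0.png")
a=cv2.resize(t[25:145,350:450],None,fx=4,fy=4,interpolation=cv2.INTER_CUBIC)
b=cv2.resize(s[95:185,245:320],None,fx=5,fy=5,interpolation=cv2.INTER_CUBIC)
o=np.zeros((480,780,3),np.uint8);o[:480,:400]=a;o[:450,402:777]=b;cv2.imwrite("pics/crop.png",o)
for n,im,(x0,y0,x1,y1) in(("top",t,(375,75,420,140)),("side",s,(270,105,315,175))):
    h=cv2.cvtColor(im,cv2.COLOR_BGR2HSV);m=((h[...,2]>195)&(h[...,1]<40)).astype(np.uint8)
    k=np.zeros_like(m);k[y0:y1,x0:x1]=m[y0:y1,x0:x1]
    c=max(cv2.findContours(k,0,2)[0],key=cv2.contourArea);print(n,cv2.contourArea(c),cv2.minAreaRect(c),cv2.boundingRect(c))
print(onz("top",(397.5,97),.15))
E
```

```text
top 167.0 ((398.056640625, 95.30188751220703), (15.384381294250488, 14.56021785736084), 15.945395469665527) (391, 88, 15, 17)
side 403.5 ((307.0, 154.5), (39.0, 14.0), 90.0) (300, 135, 15, 40)
[ 0.57232291 -0.23675731  0.15      ]
```

View pics/crop.png

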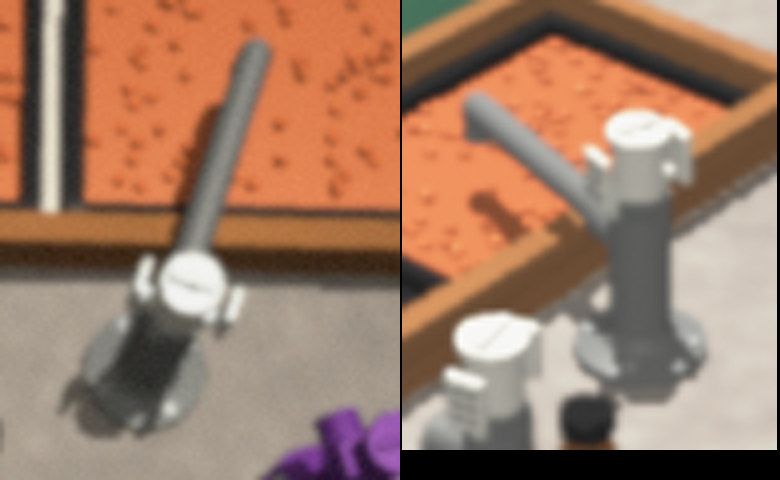

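The crop confirms the choice: white cap at top px (398,95.5), tabs at (386,94) and (408.5,101), and a long spout to (414,36). Next, its position and angle.

Run:
```python
from h import *
print("cap",onz("top",(398.2,95.5),.163),onz("side",(292.2,121.2),.163),tri((398.2,95.5),(292.2,121.2)))
a,b=onz("top",(386.2,93.9),.150),onz("top",(408.5,100.9),.150)
print("tabs",a,b,(a+b)/2,np.linalg.norm(a-b),np.degrees(np.arctan2(*(a-b)[1::-1])))
p,q=onz("top",(414.2,36.7),.085),onz("top",(399,84),.085);print("spout",p,np.degrees(np.arctan2(*(p-q)[1::-1])))
c=tri((398.2,95.5),(292.2,121.2))[0];print("spout from cap",np.degrees(np.arctan2(*(p-c)[1::-1])),np.linalg.norm((p-c)[:2]))
for n,uv in(("spare",(308.5,126)),("knob",(180,111))): print(n,onz("top",uv,.155))
print("purple",onz("top",(450,135),.11))
from scipy.spatial.transform import Rotation as R
w=observe()["orientation"];M=R.from_quat(w[[1,2,3,0]]).as_matrix();print(M,np.degrees(np.arctan2(M[1,1],M[0,1])))
```

```text
cap [ 0.57070089 -0.23562187  0.163     ] [ 0.56151467 -0.2244149   0.163     ] (array([ 0.57443938, -0.23830203,  0.15216816]), np.float64(0.001556522926700723))
tabs [ 0.57923861 -0.21011483  0.15      ] [ 0.56345319 -0.26263349  0.15      ] [ 0.5713459  -0.23637416  0.15      ] 0.05483967233279226 73.27090973807272
spout [ 0.76148129 -0.29271357  0.085     ] -16.748864010167384
spout from cap -16.220010303297965 0.19479551319815833
spare [ 0.49493823 -0.0293165   0.155     ]
knob [0.52321356 0.27326088 0.155     ]
purple [ 0.49571041 -0.37327192  0.11      ]
[[ 8.98342192e-01  4.39296085e-01 -5.04973253e-04]
 [ 4.39296366e-01 -8.98341813e-01  8.30074954e-04]
 [-8.89899100e-05 -9.67524269e-04 -9.99999528e-01]] -63.94100965911623
```

Run:
```python
from h import *
for z in(0,.01): print(onz("top",(386.5,118),z),onz("side",(292.8,165),z))
print(tri((386.5,118),(292.8,165)))
for z in(.15,.163,.175):print(onz("top",(398.2,95.5),z))
```

```text
[ 0.57240231 -0.23842073  0.        ] [ 0.56851694 -0.23313953  0.        ]
[ 0.56894852 -0.23661203  0.01      ] [ 0.55934658 -0.22246109  0.01      ]
(array([ 0.57434582, -0.23963019, -0.00613977]), np.float64(0.00039753523673220195))
[ 0.57603659 -0.23838655  0.15      ]
[ 0.57070089 -0.23562187  0.163     ]
[ 0.56577563 -0.23306986  0.175     ]
```

Request:
{"name": "play_rows", "arguments": {"linear": [[0.41,-0.16,0],[0.82,-0.325,0],[0.82,-0.325,0]], "delta_rot": [[0,0,0],[0,0,0],[0,0,0]], "grip": 1}}

```text
time: 0.35
position: [0.3392, -0.4908, 0.231]
orientation: [-0.001, 0.974, 0.229, 0.001]
contact_force: [2.2, 1.4, -0.2]
finger_gap: 0.0854
grip_force: 0.0
```

Request:
{"name": "play_rows", "arguments": {"linear": [[0.41,-0.16,0],[0.82,-0.325,0],[0.82,-0.325,0]], "delta_rot": [[0,0,0],[0,0,0],[0,0,0]]}}

```text
time: 0.6
position: [0.3986, -0.4251, 0.2311]
orientation: [-0.001, 0.973, 0.229, 0.001]
contact_force: [1.8, 0.3, 0.0]
finger_gap: 0.0856
grip_force: 0.0
```

Request:
{"name": "play_rows", "arguments": {"linear": [[0.41,-0.16,0],[0.82,-0.325,0],[0.82,-0.325,0]], "delta_rot": [[0,0,0],[0,0,0],[0,0,0]]}}

```text
time: 0.85
position: [0.4576, -0.3597, 0.2311]
orientation: [-0.001, 0.973, 0.229, 0.001]
contact_force: [0.5, 0.8, -0.4]
finger_gap: 0.0855
grip_force: 0.0
```

Request:
{"name": "play_rows", "arguments": {"linear": [[0.41,-0.16,0],[0.82,-0.325,0],[0.82,-0.325,0],[0.82,-0.325,0],[0.82,-0.325,0],[0.82,-0.325,0],[0.82,-0.325,0],[0.82,-0.325,0],[0.82,-0.325,0]], "delta_rot": [[0,0,0.08],[0,0,0.16],[0,0,0.24],[0,0,0.32],[0,0,0.4],[0,0,0.476],[0,0,0.476],[0,0,0.476],[0,0,0.476]]}}

```text
time: 1.6
position: [0.512, -0.3006, 0.2312]
orientation: [-0.0, 0.99, -0.144, -0.0]
contact_force: [0.1, 0.3, 0.3]
finger_gap: 0.0853
grip_force: 0.0
```

```bash
cat > st.py <<'E'
from h import *
from scipy.spatial.transform import Rotation as R
s=observe();w=s["orientation"];M=R.from_quat(w[[1,2,3,0]]).as_matrix()
print(s["time"],s["position"],s["qpos"],"yaw_y",np.degrees(np.arctan2(M[1,1],M[0,1])),"tilt",M[:2,2])
d=np.array([.570,-.236,.116])-s["position"];print("to go (tool)",M.T@d)
E
python3 st.py
python3 - <<'E'
from h import *
t,s=get_image("top"),get_image("side")
a=cv2.resize(t[25:145,340:440],None,fx=4,fy=4,interpolation=cv2.INTER_CUBIC)
b=cv2.resize(s[60:180,235:330],None,fx=4,fy=4,interpolation=cv2.INTER_CUBIC)
cv2.imwrite("pics/c1.png",np.hstack([a,b]))
E
```

```text
1.6 [ 0.51204932 -0.30056287  0.23116745] [ 0.38074748  0.47285187  0.07119632  1.68935938 -0.03903486  0.98104101
 -1.39332818] yaw_y -106.52478651635585 tilt [-0.00023714  0.00015205]
to go (tool) [ 0.03722467 -0.07837011  0.11516352]
```

View pics/c1.png

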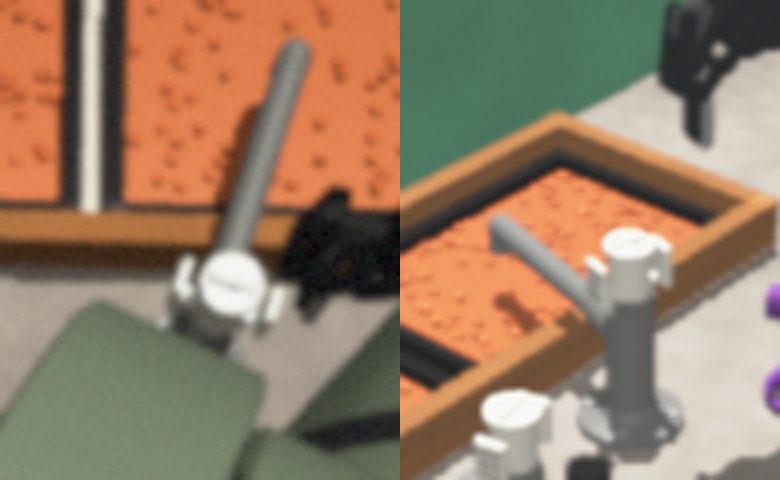

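The cap is again at (398,96) in the top view and (292.7,120.7) in the side view. I move above the valve, then check the fingers against the cameras.

Request:
{"name": "play_rows", "arguments": {"linear": [[0.18,-0.39,0],[0.37,-0.78,0],[0.37,-0.78,0],[0.37,-0.78,0],[0.37,-0.78,0]], "delta_rot": [[0,0,0],[0,0,0],[0,0,0],[0,0,0],[0,0,0]]}}

```text
time: 2.12
position: [0.5699, -0.2366, 0.2311]
orientation: [0.0, 0.989, -0.145, -0.0]
contact_force: [-0.2, -1.0, -0.8]
finger_gap: 0.0858
grip_force: 0.0
```

```bash
python3 st.py
python3 - <<'E'
from h import *
from scipy.spatial.transform import Rotation as R
st=observe();M=R.from_quat(st["orientation"][[1,2,3,0]]).as_matrix()
s=get_image("side")
c=calibration("side")
b=cv2.resize(s[40:180,225:365],None,fx=4,fy=4,interpolation=cv2.INTER_CUBIC)
for k,col in((0,(0,0,255)),(.0425,(0,255,255)),(-.0425,(255,255,0))):
    p=st["position"]+M@[0,k,-.013*(k!=0)]
    u=cv2.projectPoints(p[None],c["rvec"],c["tvec"],c["intrinsics"],None)[0].ravel();print(k,u)
    cv2.circle(b,tuple(int(v) for v in (u-[225,40])*4+2),3,col,-1)
for q in ([.570,-.236,.163],[.570,-.236,0]):
    u=cv2.projectPoints(np.array([q]),c["rvec"],c["tvec"],c["intrinsics"],None)[0].ravel();print(u)
    cv2.circle(b,tuple(int(v) for v in (u-[225,40])*4+2),3,(0,255,0),-1)
cv2.imwrite("pics/c2.png",b)
E
```

```text
2.1167 [ 0.56993735 -0.2366352   0.23109991] [ 0.25682055  0.51010356  0.05948618  1.62517433 -0.03413442  1.00771409
 -1.53485146] yaw_y -106.67538675527705 tilt [-4.15450221e-04 -4.50727514e-05]
to go (tool) [-7.79374336e-05 -6.45150758e-04  1.15099841e-01]
0 [292.4986163   97.48441398]
0.0425 [304.97565945  89.54582983]
-0.0425 [279.56807734  97.16041506]
[292.55549675 118.69347038]
[293.0301969 164.4161105]
```

View pics/c2.png

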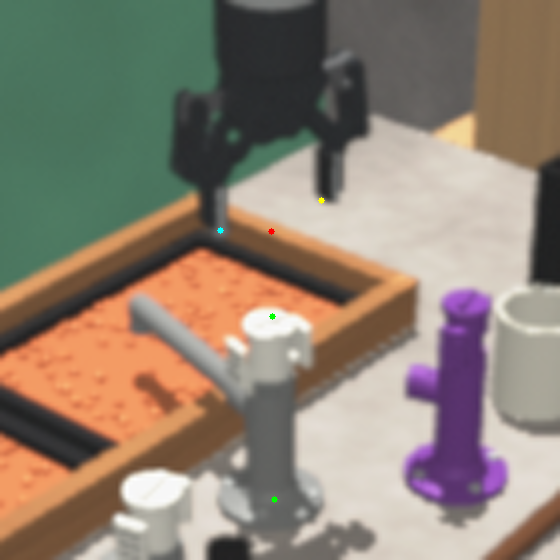

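Fingertips match the projection (cyan dot on the tip near (215,228) in the crop). The cap is about 1.5 px below its projection, so I shift about 2–3 mm and descend.

Request:
{"name": "play_rows", "arguments": {"linear": [[-0.025,-0.02,0.2],[-0.025,-0.02,0.4],[-0.025,-0.02,0.55],[-0.025,-0.02,0.7],[-0.025,-0.02,0.8],[-0.025,-0.02,0.9],[-0.025,-0.02,1.0],[-0.025,-0.02,1.0]], "delta_rot": [[0,0,0],[0,0,0],[0,0,0],[0,0,0],[0,0,0],[0,0,0],[0,0,0],[0,0,0]]}}

```text
time: 2.83
position: [0.5674, -0.234, 0.1296]
orientation: [-0.0, 0.989, -0.146, -0.001]
contact_force: [-0.4, 0.8, -0.1]
finger_gap: 0.0853
grip_force: 0.0
```

Request:
{"name": "play_rows", "arguments": {"linear": [[0,0,0.08],[0,0,0.15],[0,0,0.15],[0,0,0.15]], "delta_rot": [[0,0,0],[0,0,0],[0,0,0],[0,0,0]]}}

```text
time: 3.17
position: [0.5682, -0.2339, 0.1161]
orientation: [-0.0, 0.989, -0.146, -0.0]
contact_force: [0.1, -0.7, 0.6]
finger_gap: 0.0854
grip_force: 0.0
```

```bash
python3 st.py
python3 - <<'E'
from h import *
s=get_image("side");t=get_image("top")
cv2.imwrite("pics/c3.png",np.hstack([cv2.resize(x,(400,480),interpolation=cv2.INTER_CUBIC) for x in(t[35:155,345:445],s[65:185,240:340])]))
E
```

```text
3.1667 [ 0.56816015 -0.23394141  0.11612657] [ 0.26363049  0.64336035  0.04499985  1.72605205 -0.03864673  0.77338579
 -1.53629582] yaw_y -106.77689845308805 tilt [-0.00032918  0.00010661]
to go (tool) [0.00235579 0.0014399  0.00012574]
```

View pics/c3.png

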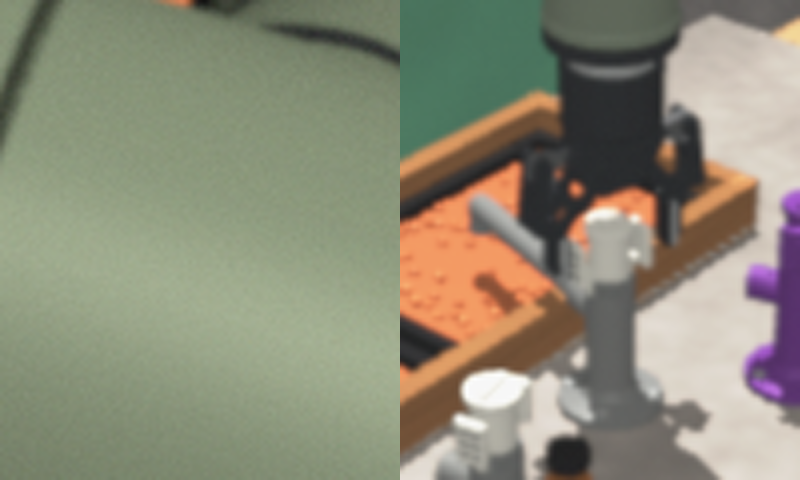

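The fingers straddle the tabs: fingers at crop x≈555 and 670, tabs at 575 and 640. I make a small nudge toward the side camera and squeeze in steps.

Request:
{"name": "play_rows", "arguments": {"linear": [[-0.02,-0.01,0],[-0.02,-0.01,0],[-0.02,-0.01,0],[-0.02,-0.01,0],[-0.02,-0.01,0],[-0.02,-0.01,0]], "delta_rot": [[0,0,0],[0,0,0],[0,0,0],[0,0,0],[0,0,0],[0,0,0]], "grip": 0.35}}

```text
time: 3.77
position: [0.5667, -0.2325, 0.1165]
orientation: [0.0, 0.989, -0.146, 0.0]
contact_force: [-1.6, -0.2, 4.5]
finger_gap: 0.0573
grip_force: 2.8
```

Request:
{"name": "play_rows", "arguments": {"linear": [[0,0,0],[0,0,0],[0,0,0],[0,0,0],[0,0,0],[0,0,0]], "delta_rot": [[0,0,0],[0,0,0],[0,0,0],[0,0,0],[0,0,0],[0,0,0]], "grip": 0.15}}

```text
time: 4.27
position: [0.5668, -0.2325, 0.1165]
orientation: [0.0, 0.989, -0.146, 0.0]
contact_force: [-1.0, 1.7, 6.2]
finger_gap: 0.0494
grip_force: 4.7
```

Springs are felt evenly on both sides. I squeeze a bit more, then turn counter-clockwise (negative tool z).

Request:
{"name": "play_rows", "arguments": {"linear": [[0,0,0],[0,0,0],[0,0,0],[0,0,0],[0,0,0],[0,0,0]], "delta_rot": [[0,0,0],[0,0,0],[0,0,0],[0,0,0],[0,0,0],[0,0,0]], "grip": 0.06}}

```text
time: 4.77
position: [0.5669, -0.2326, 0.1166]
orientation: [0.0, 0.989, -0.146, 0.0]
contact_force: [-1.3, 0.8, 7.0]
finger_gap: 0.0458
grip_force: 5.5
```

Request:
{"name": "play_rows", "arguments": {"linear": [[0,0,0],[0,0,0],[0,0,0],[0,0,0],[0,0,0]], "delta_rot": [[0,0,-0.03],[0,0,-0.06],[0,0,-0.09],[0,0,-0.12],[0,0,-0.12]]}}

```text
time: 5.18
position: [0.5667, -0.233, 0.1166]
orientation: [0.0, 0.999, -0.051, 0.0]
contact_force: [-1.5, -2.6, 7.4]
finger_gap: 0.0453
grip_force: 6.0
```

Request:
{"name": "play_rows", "arguments": {"linear": [[0,0,0],[0,0,0],[0,0,0],[0,0,0],[0,0,0],[0,0,0]], "delta_rot": [[0,0,-0.04],[0,0,-0.08],[0,0,-0.12],[0,0,-0.16],[0,0,-0.2],[0,0,-0.2]]}}

```text
time: 5.68
position: [0.5666, -0.2347, 0.1167]
orientation: [0.001, 0.994, 0.106, 0.0]
contact_force: [-0.1, -10.5, 5.6]
finger_gap: 0.0454
grip_force: 9.7
```

```bash
python3 st.py
python3 - <<'E'
from h import *
o=observe();print(o["wrist_torque"],o["contact_force"],o["grip_force"],o["finger_gap"])
s=get_image("side")
cv2.imwrite("pics/c4.png",cv2.resize(s[85:185,240:340],None,fx=5,fy=5,interpolation=cv2.INTER_CUBIC))
E
```

```text
5.6833 [ 0.56657197 -0.23468221  0.11670894] [ 0.35572888  0.63888807 -0.08900749  1.72564936  0.07837148  0.77893904
 -1.12995793] yaw_y -77.83185836578431 tilt [ 0.00092568 -0.0023531 ]
to go (tool) [0.00307295 0.00200897 0.00071521]
[-2.09538441  0.1899881  -0.07107226] [ -0.10886075 -10.48955985   5.56825849] 9.740995690226555 0.04539405675953573
```

View pics/c4.png

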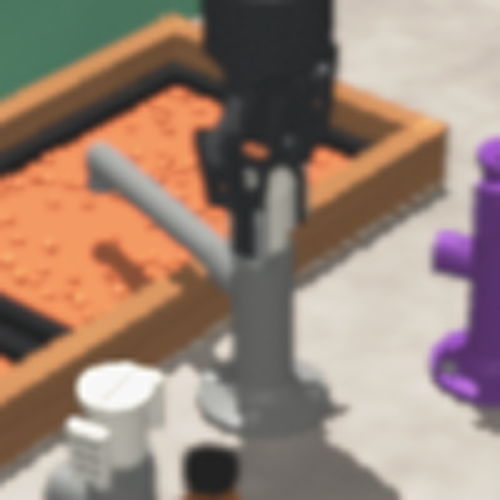

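The view shows the left finger pressed on its tab (near (240,190)) with the collar turning along. A −10 N y-force means the axis is about 2 mm further in −y, so I correct that and continue.

Request:
{"name": "play_rows", "arguments": {"linear": [[0.0,0.02,0],[0.0,0.025,0],[0,0.025,0],[0,0.025,0],[0,0.025,0],[0,0.025,0]], "delta_rot": [[0,0,0],[0,0,-0.04],[0,0,-0.08],[0,0,-0.12],[0,0,-0.16],[0,0,-0.16]]}}

```text
time: 6.23
position: [0.567, -0.2363, 0.1165]
orientation: [0.001, 0.973, 0.23, 0.0]
contact_force: [-2.1, -6.2, 4.5]
finger_gap: 0.0456
grip_force: 7.3
```

Request:
{"name": "play_rows", "arguments": {"linear": [[0,0.01,0],[0,0.01,0],[0,0.01,0],[0,0.01,0],[0,0.01,0],[0,0.01,0],[0,0.01,0],[0,0.01,0]], "delta_rot": [[0,0,-0.04],[0,0,-0.08],[0,0,-0.12],[0,0,-0.16],[0,0,-0.19],[0,0,-0.19],[0,0,-0.19],[0,0,-0.19]]}}

```text
time: 6.9
position: [0.5678, -0.2377, 0.1166]
orientation: [0.001, 0.929, 0.37, 0.0]
contact_force: [0.5, -8.5, 3.4]
finger_gap: 0.0455
grip_force: 8.8
```

```bash
python3 st.py; python3 -c "
from rig import *
o=observe();print(o['wrist_torque'],o['contact_force'])"
```

```text
6.9 [ 0.56777218 -0.23772195  0.11658225] [ 0.45755469  0.64900577 -0.23292351  1.71377064  0.19810455  0.80014705
 -0.6805773 ] yaw_y -46.56081654614979 tilt [ 0.00113968 -0.002094  ]
to go (tool) [0.00280197 0.00028015 0.00058119]
[-1.9030786  -0.19613446  0.02984015] [ 0.47547071 -8.5461474   3.4064811 ]
```

Turned 60°. I release and rise straight up.

Request:
{"name": "play_rows", "arguments": {"linear": [[0,0,0],[0,0,0],[0,0,0],[0,0,0],[0,0,0],[0,0,0],[0,0,0],[0,0,0]], "delta_rot": [[0,0,0],[0,0,0],[0,0,0],[0,0,0],[0,0,0],[0,0,0],[0,0,0],[0,0,0]], "grip": 1}}

```text
time: 7.57
position: [0.5676, -0.2357, 0.1163]
orientation: [-0.0, 0.929, 0.371, 0.0]
contact_force: [0.3, 0.1, -0.7]
finger_gap: 0.0856
grip_force: 0.0
```

Request:
{"name": "play_rows", "arguments": {"linear": [[0,0,-0.1],[0,0,-0.3],[0,0,-0.6],[0,0,-1],[0,0,-1],[0,0,-1]], "delta_rot": [[0,0,0],[0,0,0],[0,0,0],[0,0,0],[0,0,0],[0,0,0]]}}

```text
time: 8.07
position: [0.5686, -0.2361, 0.2192]
orientation: [0.001, 0.929, 0.371, 0.002]
contact_force: [-1.4, 0.5, -0.5]
finger_gap: 0.0853
grip_force: 0.0
```

Request:
{"name": "play_rows", "arguments": {"linear": [[0,0.4,0],[0,0.8,0],[0,0.9,0],[0,0.9,0],[0,0.9,0],[0,0.9,0]], "delta_rot": [[0,0,0],[0,0,0],[0,0,0],[0,0,0],[0,0,0],[0,0,0]]}}

```text
time: 8.57
position: [0.629, -0.3002, 0.2158]
orientation: [-0.001, 0.929, 0.371, -0.0]
contact_force: [0.7, 0.5, 0.4]
finger_gap: 0.0852
grip_force: 0.0
```

```bash
python3 st.py
python3 - <<'E'
from h import *
s=get_image("side");t=get_image("top")
cv2.imwrite("pics/c5.png",np.hstack([cv2.resize(x,(400,480),interpolation=cv2.INTER_CUBIC) for x in(t[35:155,345:445],s[65:185,240:340])]))
E
```

```text
8.5667 [ 0.62900296 -0.30016476  0.21584878] [ 0.50153514  0.66287135 -0.23706912  1.39209845  0.16184176  1.10679985
 -0.57043945] yaw_y -46.44821542375527 tilt [-0.00097871  0.00076967]
to go (tool) [ 0.00146554 -0.08703406  0.09995584]
```

View pics/c5.png

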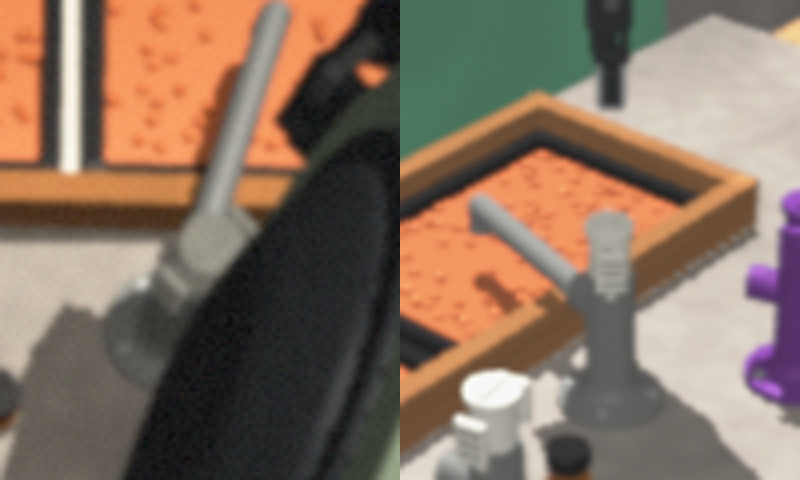

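The top crop shows tabs at (172,283) and (241,222), now across the other diagonal. Side view has a tab facing the camera at (610,270). I check the angle.

Run:
```python
from h import *
a,b=onz("top",(388,105.75),.15),onz("top",(405.25,90.5),.15)
print(np.linalg.norm(a-b),np.degrees(np.arctan2(*(a-b)[1::-1]))-73.2)
```

```text
0.0556601782710724 60.31332686547931
```

Tabs are out (56 mm between centres, as before) and the collar is turned 60°. I hand in.

```bash
python3 -c "
from rig import *
print(job_done())"
```

```text
the job is handed in; nothing more can be done
None
```

The valve with tabs and a long spout is open: its collar turned about 60° counter-clockwise, the tabs look sprung out and locked, the gripper is clear, and I handed it in at about 8.7 s without touching the spare collar or round knob (no verdict was shown).

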